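# Hold the gel tray against the casting stand's sprung stop

## Robot

A 7-joint arm with a two-finger parallel gripper is mounted at the origin on the work surface. World frame = base frame: x ahead of the robot, y to its left, z up, the work surface at z = 0. Lengths are in m, angles in rad, forces in N, time in s.
With the tool pointing down it reaches from about 0.4 to 0.85 m from the base axis. Payload 6.9 kg.
Tool frame: the origin (TCP) lies on the centre line of the jaws, within the pads' length; the fingertips stand 25 mm ahead of it and the grasp point (between the pads) lies 6 mm ahead of it (robot.tip_extent is the distance from the TCP to the fingertips, in m); z points along the fingers, x is the direction in which the jaws open and shut, and the axes are right-handed (so a half turn about z gives the same grasp; the last joint's range is limited). The gripper opens to 85 mm and grips with 20 to 120 N. Pads are 22 mm wide; open, the fingers measure 114 mm over their backs; the gripper's body (76 mm by 85 mm) begins 54 mm behind the grasp point. The pads swing forward as they close: fully open they stand 13 mm farther back than shut.
Start: joints at [-1.093, 0.507, -0.238, 1.5, 0.126, 1.149, -0.155], TCP at [0.228, 0.582, 0.256] pointing down, gripper open.
Joint ranges: [-3.08, 3.08], [-0.24, 2.05], [-1.43, 1.35], [0, 2.5], [-1.52, 4.66], [0.17, 1.96], [-2.89, 2.89]. Speed limits (rad/s): [2.39, 2.39, 3.14, 3.14, 3.14, 3.14, 3.14].

## Interface

Orientations are given as a unit quaternion [x, y, z, w].
In Python, from rig import telemetry, camera, finish_job, robot gives the robot as it stands. The module is installed in compiled form; this text tells all that it offers.
- The arm moves only by the shell command python3 -m inch 'ROWS' [OPENING]. ROWS is a JSON object of lists of equal length, an entry for each row: "offset": the shift along the tool's x, y, z in mm, a list of three; "dr": the turn, a rotation vector about the tool's x, y, z in degrees, a list of three. A call has exactly 10 rows; each row is the pose to reach, as a shift and turn from the pose measured when the call began, along the tool's axes at that moment; what a row does not reach only later rows make up. A row lasts 1/10 s, in which the tool goes at most 50 mm and 8.59 degrees, less where a joint would pass 70% of its speed; a pose out of reach is approached as far as the arm can. A call with a gripper value outside its range is refused whole. OPENING is the opening, from -1 (shut) to 1 (fully open), set as the call begins (- or left out, the last holds). The fingers move at their own pace and stop on an object; the grip force is fixed at half the most. Time passes only in rows, so rows that repeat a pose let the fingers close, or fill a call up. It gives the time, the measured TCP pose, the force and the opening at its end, in the units of the state.
- telemetry.read_state(): the state, without advancing time (a new reading comes with each control period).
- camera(name): name is "scene" or "side" or "wrist"; returns a dict with "pixels" (480x640x3 uint8, red, green, blue), "mtx" (3x3 intrinsics, pixels), "world_from_camera" (4x4, takes a point from camera to world coordinates). Camera axes: x right, y up, looking along -z (the intrinsics and any distortion apply to the point x, -y, -z); pixel columns grow to the right and rows downward; lengths in m; the calibration is good to about 2 mm. A picture is of the moment at which its call begins. There is no depth.
- finish_job(): hands the job in, once; it reports no verdict.
The state is a dict: "t": time; "q": joint angles; "qvel": joint speeds; "joint_torque": joint torques, N m; "eef_pos": TCP position; "tcp_rot": TCP orientation; "ft_force": force on the tool from outside, world axes, zero at the start; "ft_torque": the same for the moment, N m; "opening": finger opening in m.
Only numpy, scipy, OpenCV 4.12 (cv2) and the standard library are available. Lean on these libraries where they do the work, as an engineer would, in place of code of your own. Each camera call takes 0.05 s, during which the arm holds its last target. There are 200 camera calls.

## Task

Put the amber gel tray with the orange comb flat into the bed of the white casting stand, between the blue guide rails, then slide it squarely against the black sprung stop and press until the stop's black pointer is in the green field; never let it get into the red. Keep hold of the tray and finish while still pressing it steadily like that, touching only the tray, so that a colleague can lock the cam wall behind it. Leave the bottle, the tip box and the tube rack where they are.

Things in the scene. Friction and masses are not known exactly. Their poses are not given: they have to be found in the camera images.
- tray: Amber gel tray with orange comb, one rigid loose piece, about 0.2 kg. 100 mm long (its x), 70 mm wide (its y), open at both (equal) ends; floor 5 mm, side walls 5 mm thick, 25 mm high. The comb bar stands across the middle: 10 mm thick along x, 74 mm along y, from 25 to 55 mm above the underside, short teeth below it. Origin: centre of the underside; z up.
- comb_grip (a point): Point to grip on the tray's comb bar: its middle, 43 mm above the centre of the tray's underside. Axes as the tray's. Pinch the bar here from above, across its 10 mm thickness (fingers closing along x).
- caster: Casting stand, fixed to the bench: white base plate 112 mm wide (y), 15 mm thick, from x = -94 to +186 mm. Origin: on the bench under the bed's middle; x points along the bed to the sprung stop (pressing direction), z up. A fixed blue cam wall, 20 mm high over the bed, has its face at x = -80 mm. The grey spring housing, 30 mm high over the bed, fills x = 118 to 184 mm; the scale is on its top.
- bed (a point): Middle of the bed's top surface, 15 mm above the bench, midway between two blue guide rails (78 mm apart, 12 mm high over the bed, from x = -75 to +65 mm). Axes as the casting stand's. The stop's face rests at x = +70 mm, so a tray laid with its origin here has 20 mm free before it and 30 mm behind.
- stop_face (a point): Point on the face of the sprung stop (black rubber plate across the bed, 66 mm wide, 26 mm high) at mid width and bed height; it moves with the stop. Axes as the casting stand's. The tray's origin is 50 mm before it when they touch.
- stop (a joint): Travel of the sprung stop along the casting stand's x, in m: 0 at rest, grows as it is pressed in, 0.034 at the end. The spring resists with 2.8 N plus 0.35 N per mm of travel. The black cross-bar pointer above the housing moves with it over the scale: green field 0.010 to 0.022 (6.3 to 10.5 N), then white, red field from 0.028 on.
- reagent: White reagent bottle with a blue cap, 66 mm in diameter, 150 mm high; loose. Origin: centre of its underside. To be left alone.
- tipbox: Blue and white pipette tip box with yellow tips, 85 x 120 mm, 57 mm high; loose. Origin: centre of its underside. To be left alone.
- tuberack: Green tube rack with capped tubes, 120 x 70 mm, 52 mm high; loose. Origin: centre of its underside. To be left alone.
Mind the look-alikes: they are no part of the job. There is more than one size of the tray; the one meant has the size given above.

How it is judged:
By the outcome, as a careful person would: the job done as asked, in the order asked, and still so for the second after the job is handed in, while the arm keeps its last pose, push and grip.
It also fails if it takes over 42 s, if anything falls off the work surface, if the arm or the gripper's body presses on something with over 40 N, if the wrist force passes 120 N, or if a joint passes its speed limit or range.

## Working session

There is one attempt and no reset: what is moved stays moved. The work goes in short steps, Python scripts to look and compute and a shell command to move; the robot and the scene stay as the last step left them, time stands still between calls to the robot, and variables do not carry over. Pictures are saved under pics/ and viewed, about 8 in all and at most 12, crops included, and the job is handed in when it is done.

```bash
mkdir -p pics; ls; cat > h.py <<'E'
import numpy as np, cv2
from rig import telemetry, camera, finish_job, robot
from scipy.spatial.transform import Rotation as R
def snap(n,f):
    c=camera(n); cv2.imwrite(f'pics/{f}.png',c['pixels'][:,:,::-1]); np.savez(f'pics/{f}.npz',m=c['mtx'],T=c['world_from_camera']); return c
def load(f):
    d=np.load(f'pics/{f}.npz'); return d['m'],d['T']
def pix2w(f,u,v,z):
    m,T=load(f); d=np.linalg.inv(m)@[u,v,1]; d=T[:3,:3]@(d*[1,-1,-1]); o=T[:3,3]
    return o+d*(z-o[2])/d[2]
def w2pix(f,p):
    m,T=load(f); c=np.linalg.inv(T)@[*p,1]; x=m@(c[:3]*[1,-1,-1]); return x[:2]/x[2]
E
python3 - <<'E'
from h import *
a=camera('scene');print(a.keys())
for n in('scene','side','wrist'): snap(n,n+'0')
s=telemetry.read_state();print(s)
a=cv2.imread('pics/scene0.png');b=cv2.imread('pics/side0.png');
for n in('scene0','side0','wrist0'): print(load(n))
E
```

```text
pics
dict_keys(['pixels', 'mtx', 'world_from_camera'])
{'t': 0.2, 'q': array([-1.09249943,  0.50800348, -0.23755097,  1.50077679,  0.12570331,
        1.14888533, -0.15481196]), 'qvel': array([-0.00017921, -0.00436467,  0.00145993, -0.00196255, -0.00090671,
        0.0010693 , -0.000776  ]), 'joint_torque': array([-1.63832919e-04, -6.20378923e+01, -2.18474708e+00, -2.49614435e+01,
        1.31211089e-02,  9.37067525e-03,  1.24260112e-05]), 'eef_pos': array([0.22759077, 0.58178562, 0.2557611 ]), 'tcp_rot': array([ 8.25903038e-01,  5.63811916e-01, -4.43297275e-04,  3.15121510e-04]), 'ft_force': array([-0.15949765, -0.89744552, -0.2810304 ]), 'ft_torque': array([ 0.01284535, -0.01878352, -0.02938414]), 'opening': 0.0858798608234027}
(array([[441.24269753,   0.        , 317.98744756],
       [  0.        , 441.24269753, 246.63558139],
       [  0.        ,   0.        ,   1.        ]]), array([[ 0.4073295 , -0.77800127,  0.47832699,  1.05788781],
       [ 0.91327495,  0.34894004, -0.21016592, -0.09664139],
       [-0.00339808,  0.52245084,  0.85266264,  0.94647406],
       [ 0.        ,  0.        ,  0.        ,  1.        ]]))
(array([[457.13884378,   0.        , 326.04062527],
       [  0.        , 457.13884378, 240.9781227 ],
       [  0.        ,   0.        ,   1.        ]]), array([[ 0.98765929,  0.08836831, -0.12930649,  0.42849671],
       [-0.15659873,  0.57007336, -0.80653159, -0.62426943],
       [ 0.00244235,  0.81682765,  0.57687662,  0.60131591],
       [ 0.        ,  0.        ,  0.        ,  1.        ]]))
(array([[395.48199703,   0.        , 316.01771762],
       [  0.        , 395.48199703, 237.80836106],
       [  0.        ,   0.        ,   1.        ]]), array([[ 0.36376617, -0.88915212, -0.27763767,  0.15680909],
       [ 0.9314892 ,  0.34677516,  0.10988565,  0.61027394],
       [-0.00142721, -0.29858918,  0.95438067,  0.37348868],
       [ 0.        ,  0.        ,  0.        ,  1.        ]]))
```

View pics/scene0.png

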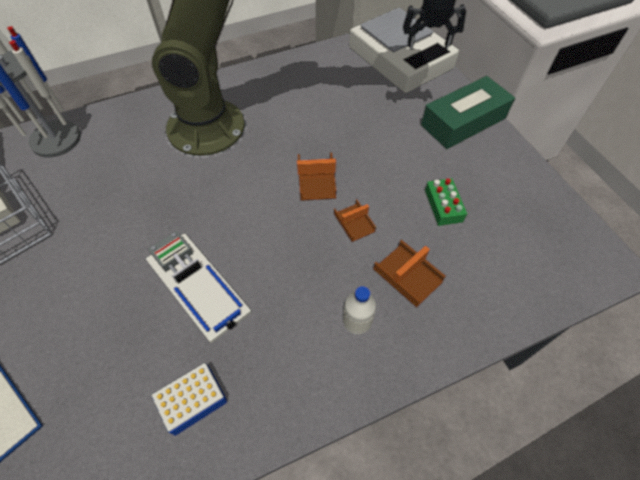

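View pics/side0.png

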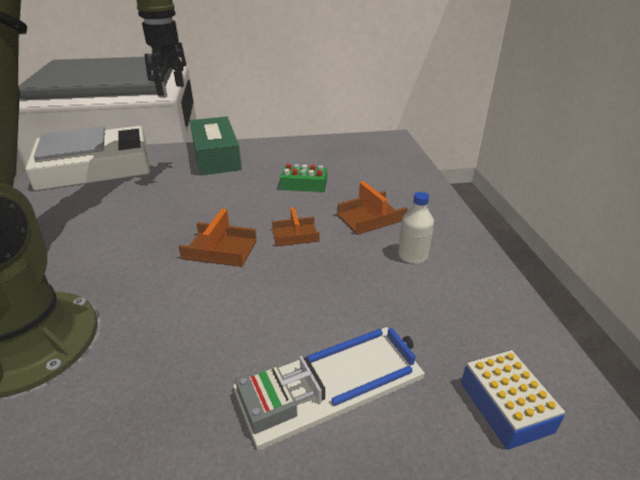

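Scene: candidate trays at scene (317,178), (355,220) small, and (410,272); the stand is at (198,288). The stop end is up-left, at the housing (178,255). Next, a close crop for metric sizes.

```bash
python3 - <<'E'
from h import *
a=cv2.imread('pics/scene0.png');b=cv2.imread('pics/side0.png')
A=cv2.resize(a[140:315,285:450],None,fx=4.8,fy=3.4,interpolation=3) if 0 else cv2.resize(a[145:310,290:450],None,fx=3.6,fy=3.6,interpolation=3)
cv2.imwrite('pics/c1.png',A)  # u=290+x/3.6 v=145+y/3.6
B=cv2.resize(b[320:445,225:430],None,fx=3.9,fy=3.9,interpolation=3); cv2.imwrite('pics/c2.png',B)
E
```

```text
(no output)
```

View pics/c1.png

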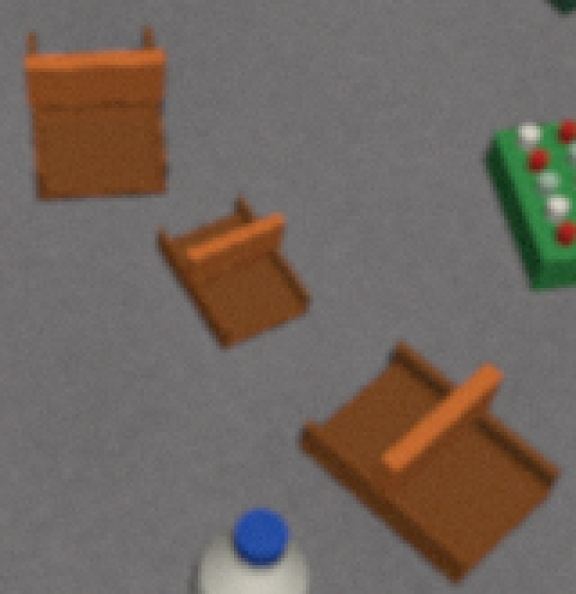

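View pics/c2.png

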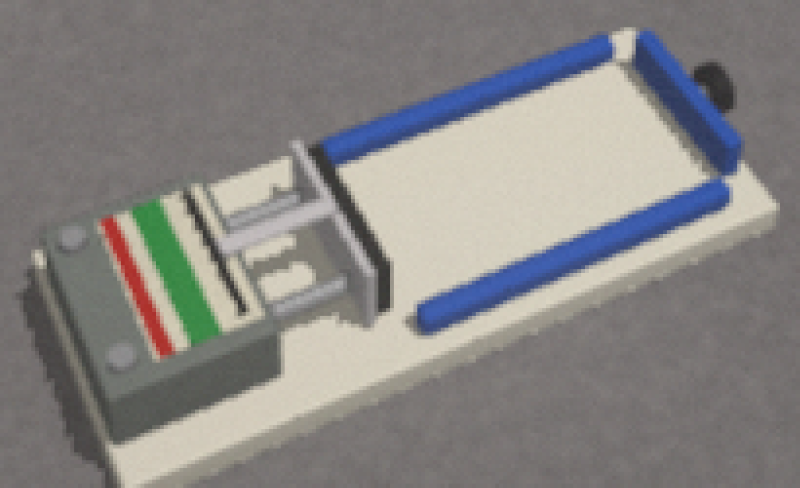

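```bash
python3 - <<'E'
from h import *
P=lambda x,y,z: pix2w('scene0',290+x/3.6-.4,145+y/3.6-.4,z)
n=np.linalg.norm
for nm,f1,f2,c1,c2 in (('A',(40,199),(166,191),(27,58),(165,52)),('B',(226,347),(308,303),(190,252),(283,219)),('C',(457,581),(552,490),(388,462),(495,372))):
    a,b=P(*f1,0),P(*f2,0); c,d=P(*c1,.055),P(*c2,.055)
    print(nm,'frontwidth',n(a-b),'comb',n(c-d),'combmid',(c+d)/2,'front mid',(a+b)/2,'half-length',n(((c+d)/2-(a+b)/2)[:2]), 'dir',np.degrees(np.arctan2(*(d-c)[[1,0]])))
S=lambda x,y,z: pix2w('side0',225+x/3.9-.4,320+y/3.9-.4,z)
# rails: top end centres; rail z=.027
for q in ((612,42,.027),(325,150,.027),(728,188,.027),(425,318,.027),(778,208,.015),(120,487,.015)): print(q,S(*q))
# orange pixel count check of combs scene-level stand corners
for q in ((148,257,.015),(212,337,.015),(249,309,.015),(187,235,.015)): print(q,pix2w('scene0',*q))
E
```

```text
A frontwidth 0.09460063403263207 comb 0.1034194346008295 combmid [0.30556239 0.23057316 0.055     ] front mid [0.38903781 0.19888717 0.        ] half-length 0.08928688223968491 dir 69.10242225705859
B frontwidth 0.0707475240956892 comb 0.07145532448381979 combmid [0.4980121  0.25193052 0.055     ] front mid [0.5425928  0.25808535 0.        ] half-length 0.045003557205032435 dir 89.12272448633809
C frontwidth 0.09662054990710522 comb 0.10146529405049025 combmid [0.68146815 0.30837249 0.055     ] front mid [0.75271056 0.32538439 0.        ] half-length 0.0732453852569574 dir 107.06215988368605
(612, 42, 0.027) [ 0.60937589 -0.09695298  0.027     ]
(325, 150, 0.027) [ 0.47784449 -0.13721706  0.027     ]
(728, 188, 0.027) [ 0.63512793 -0.18144754  0.027     ]
(425, 318, 0.027) [ 0.50477566 -0.22217316  0.027     ]
(778, 208, 0.015) [ 0.65636454 -0.18504518  0.015     ]
(120, 487, 0.015) [ 0.38941308 -0.26471663  0.015     ]
(148, 257, 0.015) [ 0.39244183 -0.25828217  0.015     ]
(212, 337, 0.015) [ 0.65294799 -0.17500493  0.015     ]
(249, 309, 0.015) [ 0.62327041 -0.07847551  0.015     ]
(187, 235, 0.015) [ 0.36889272 -0.1541696   0.015     ]
```

Sizes: A (317,178) has end width 95 mm and C (410,272) 97 mm. B (355,220) is 71 mm wide with half-length about 45–50 mm, so B is the tray to use. I'll move above it and look with the wrist camera.

```bash
cat >> h.py <<'E'
def go(p,yaw=None):
    """tool-axis offset (mm) and turn (deg) to TCP p, tool x at world yaw (deg), pointing down"""
    s=telemetry.read_state(); r=R.from_quat(s['tcp_rot'])
    o=r.inv().apply(np.array(p)-s['eef_pos'])*1000
    tx=r.apply([1,0,0]); y0=np.degrees(np.arctan2(tx[1],tx[0]))
    d=np.zeros(3)
    if yaw is not None:
        c,sn=np.cos(np.radians(yaw)),np.sin(np.radians(yaw))
        t=R.from_matrix(np.array([[c,sn,0],[sn,-c,0],[0,0,-1]]))
        d=np.degrees((r.inv()*t).as_rotvec())
    print('t',s['t'],'pos',s['eef_pos'].round(4),'yaw',y0.round(2),'F',s['ft_force'].round(1),'open',round(s['opening'],4),'offset',o.round(1),'dr',d.round(2))
E
python3 -c "
from h import *
go([.498,.252,.2],5)"
```

```text
t 0.2 pos [0.2276 0.5818 0.2558] yaw 68.64 F [-0.2 -0.9 -0.3] open 0.0859 offset [-208.6  372.    56. ] dr [4.000e-02 6.000e-02 6.364e+01]
```

```bash
python3 -m inch '{"offset":[[-15,27,3],[-40,71,9],[-65,116,15],[-90,160,22],[-115,205,29],[-140,249,36],[-160,285,42],[-178,317,48],[-192,342,52],[-200,356,54]],"dr":[[0,0,3],[0,0,10],[0,0,18],[0,0,26],[0,0,34],[0,0,42],[0,0,49],[0,0,56],[0,0,61],[0,0,63.6]]}' 1
python3 - <<'E'
from h import *
snap('wrist','w1'); go([.498,.252,.2],5)
E
```

```text
t: 1.2
eef_pos: [0.4877, 0.2631, 0.2016]
tcp_rot: [0.999, 0.041, -0.0, 0.001]
ft_force: [-0.1, 0.5, -0.3]
opening: 0.0853
t 1.25 pos [0.4887 0.2617 0.2015] yaw 4.54 F [ 2.  -1.8  0. ] open 0.0855 offset [ 8.5 10.4  1.5] dr [ 0.19 -0.   -0.46]
```

View pics/w1.png

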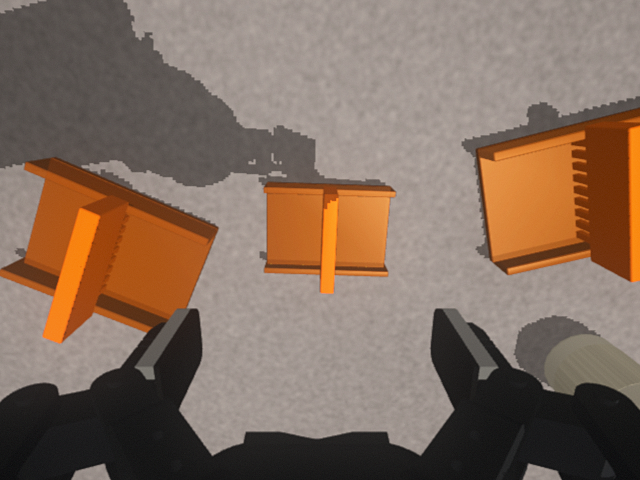

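```bash
python3 - <<'E'
from h import *
a=pix2w('w1',330,190,.055);b=pix2w('w1',327,291,.055)
# wall top corners outer z=.025
c=[pix2w('w1',*q,.025) for q in((265,184),(396,188),(388,276),(264,272))]
print(a,b,np.linalg.norm(a-b),(a+b)/2); d=a-b; print('y dir',np.degrees(np.arctan2(d[1],d[0])))
print(np.round(c,4),np.mean(c,0)); 
for i,j in((0,1),(3,2),(0,3),(1,2)):
  e=c[j]-c[i];print(np.linalg.norm(e),np.degrees(np.arctan2(e[1],e[0])))
c=np.mean(c,0); c=(c+(a+b)/2)/2
go([c[0],c[1],.12],5); go([c[0],c[1],.049],2)
E
```

```text
[0.49507697 0.29146097 0.055     ] [0.49982089 0.21695948 0.055     ] 0.07465237391399893 [0.49744893 0.25421022 0.055     ]
y dir 93.64341409874976
[[0.4477 0.2865 0.025 ]
 [0.5458 0.2915 0.025 ]
 [0.5496 0.2202 0.025 ]
 [0.45   0.2154 0.025 ]] [0.49827846 0.25340697 0.025     ]
0.09822368658991375 2.962840667585223
0.09969973272108167 2.7351341911424414
0.07105459234057696 -88.14940689856817
0.07143749754744877 -86.96015818133581
t 1.25 pos [0.4887 0.2617 0.2015] yaw 4.54 F [ 2.  -1.8  0. ] open 0.0855 offset [ 8.5  8.4 81.5] dr [ 0.19 -0.   -0.46]
t 1.25 pos [0.4887 0.2617 0.2015] yaw 4.54 F [ 2.  -1.8  0. ] open 0.0855 offset [  8.5   8.1 152.5] dr [ 0.19 -0.01  2.54]
```

```bash
python3 -m inch '{"offset":[[4,4,5],[8.5,8.1,15],[8.5,8.1,30],[8.5,8.1,50],[8.5,8.1,70],[8.5,8.1,90],[8.5,8.1,105],[8.5,8.1,116],[8.5,8.1,120],[8.5,8.1,120]],"dr":[[0,0,1],[0.2,0,1.75],[0.2,0,1.75],[0.2,0,1.75],[0.2,0,1.75],[0.2,0,1.75],[0.2,0,1.75],[0.2,0,1.75],[0.2,0,1.75],[0.2,0,1.75]]}'
python3 - <<'E'
from h import *
go([.4979,.2538,.049],2.8)
E
```

```text
t: 2.25
eef_pos: [0.4975, 0.2543, 0.081]
tcp_rot: [1.0, 0.025, -0.0, -0.0]
ft_force: [0.2, -0.5, 0.6]
opening: 0.0854
t 2.25 pos [0.4975 0.2543 0.081 ] yaw 2.83 F [ 0.2 -0.5  0.6] open 0.0854 offset [ 0.4  0.5 32. ] dr [-0.01  0.04  0.03]
```

```bash
python3 -m inch '{"offset":[[0.4,0.5,5],[0.4,0.5,12],[0.4,0.5,20],[0.4,0.5,27],[0.4,0.5,31],[0.4,0.5,32],[0.4,0.5,32],[0.4,0.5,32],[0.4,0.5,32],[0.4,0.5,32]],"dr":[[0,0,0],[0,0,0],[0,0,0],[0,0,0],[0,0,0],[0,0,0],[0,0,0],[0,0,0],[0,0,0],[0,0,0]]}' && python3 -m inch '{"offset":[[0,0,0],[0,0,0],[0,0,0],[0,0,0],[0,0,0],[0,0,0],[0,0,0],[0,0,0],[0,0,0],[0,0,0]],"dr":[[0,0,0],[0,0,0],[0,0,0],[0,0,0],[0,0,0],[0,0,0],[0,0,0],[0,0,0],[0,0,0],[0,0,0]]}' -1
python3 -c "
from h import *
go([.56,-.1,.2],17)"
```

```text
t: 3.25
eef_pos: [0.498, 0.2539, 0.0492]
tcp_rot: [1.0, 0.025, -0.0, -0.0]
ft_force: [0.1, -0.8, 0.0]
opening: 0.0858
t: 4.25
eef_pos: [0.4981, 0.254, 0.0494]
tcp_rot: [1.0, 0.025, -0.0, -0.0]
ft_force: [0.1, -0.3, 3.2]
opening: 0.0092
t 4.25 pos [0.4981 0.254  0.0494] yaw 2.84 F [ 0.1 -0.3  3.2] open 0.0092 offset [  44.3  356.5 -150.8] dr [ -0.02   0.   -14.16]
```

```bash
python3 -m inch '{"offset":[[0,0,-5],[0,0,-18],[0,0,-38],[0,0,-65],[2,15,-92],[4,40,-120],[6,70,-145],[8,105,-165],[10,140,-178],[12,170,-185]],"dr":[[0,0,0],[0,0,0],[0,0,0],[0,0,0],[0,0,0],[0,0,-2],[0,0,-4],[0,0,-6],[0,0,-8],[0,0,-10]]}'
python3 -c "
from h import *
go([.56,-.25,.30],17)"
```

```text
t: 5.25
eef_pos: [0.5187, 0.0826, 0.2366]
tcp_rot: [0.994, 0.112, 0.001, -0.0]
ft_force: [-0.1, -0.0, -1.3]
opening: 0.0092
t 5.25 pos [0.5187 0.0826 0.2366] yaw 12.85 F [-0.1 -0.  -1.3] open 0.0092 offset [-33.6 333.4 -63.4] dr [ 0.01 -0.13 -4.15]
```

```bash
python3 -m inch '{"offset":[[-4,40,-8],[-8,80,-16],[-12,120,-24],[-16,160,-31],[-20,200,-38],[-24,238,-45],[-27,272,-51],[-30,300,-57],[-33,322,-62],[-33.6,333.4,-63.4]],"dr":[[0,0,-1],[0,0,-2],[0,0,-3],[0,0,-4],[0,0,-4],[0,0,-4],[0,0,-4],[0,0,-4],[0,0,-4],[0,0,-4]]}'
python3 -c "
from h import *
snap('wrist','w2')
go([.56,-.25,.30],17)"
```

```text
t: 6.25
eef_pos: [0.5592, -0.2526, 0.3012]
tcp_rot: [0.989, 0.145, 0.001, 0.001]
ft_force: [-0.6, 0.0, -1.4]
opening: 0.0093
t 6.3 pos [ 0.5594 -0.2535  0.3008] yaw 16.64 F [ 0.1 -2.2 -0.9] open 0.009 offset [ 1.6 -3.2  0.8] dr [ 0.14 -0.12 -0.36]
```

View pics/w2.png

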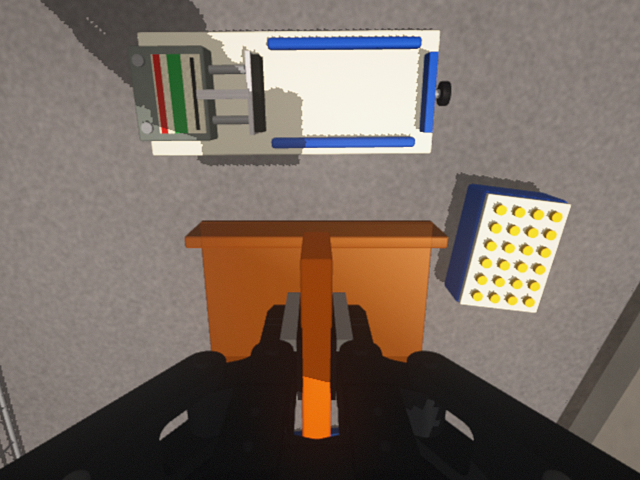

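Stand in w2: plate corners (137,33), (439,31), (431,153), (152,155); rails (268–421, 43) and (272–414, 143); the stop is on the left, with the tip box at right. I'll fit the stand pose.

```bash
python3 - <<'E'
from h import *
from scipy.optimize import least_squares
im=[(137,33,186,-56,.015),(439,31,-94,-56,.015),(431,153,-94,56,.015),(152,155,186,56,.015),(267,43,65,-42,.026),(421,42,-75,-42,.026),(271.5,143,65,42,.026),(414,142,-75,42,.026)]
W=np.array([pix2w('w2',u,v,z)[:2] for u,v,_,_,z in im]); S=np.array([q[2:4] for q in im])/1000
def f(p,idx=range(8)):
    c,s=np.cos(p[2]),np.sin(p[2]); i=list(idx); return (S[i]@np.array([[c,s],[-s,c]])+p[:2]-W[i]).ravel()
p0=[.552,-.161,np.radians(-163)]
for idx in(range(8),range(4),range(4,8)):
    r=least_squares(f,p0,args=(idx,)); print(r.x[:2],np.degrees(r.x[2]),(r.fun.reshape(-1,2)*1000).round(1).tolist())
# held tray in hand: near top edge of wall, z about pose
s=telemetry.read_state();z=s['eef_pos'][2]-.049+.025
q=R.from_quat(s['tcp_rot']).inv()
for u,v in((186,240),(447,240),(203,221),(433,221)): print('tray wall',(q.apply(pix2w('w2',u,v,z)-s['eef_pos'])*1000).round(1))
E
```

```text
[ 0.55309597 -0.15657904] -162.8690663401439 [[-1.3, 0.6], [0.7, 1.5], [-0.1, -0.6], [-0.1, -0.8], [0.2, -2.2], [1.3, -1.7], [-1.3, 1.3], [0.6, 2.0]]
[ 0.55329526 -0.15673785] -162.88370162720628 [[-1.1, 0.4], [1.0, 1.3], [0.1, -0.8], [0.1, -0.9]]
[ 0.55289918 -0.15642835] -162.9064082762793 [[0.1, -2.0], [1.1, -1.6], [-1.6, 1.5], [0.4, 2.1]]
tray wall [-48.6 -32.3  23.8]
tray wall [ 49.9 -32.4  24. ]
tray wall [-41.5 -39.8  23.8]
tray wall [ 43.9 -39.8  24. ]
```

```bash
python3 -c "
from h import *
go([.5531,-.1566,.12],17.12)"
```

```text
t 6.3 pos [ 0.5594 -0.2535  0.3008] yaw 16.64 F [ 0.1 -2.2 -0.9] open 0.009 offset [ 21.3 -95.  180.7] dr [ 0.14 -0.12 -0.48]
```

```bash
python3 -m inch '{"offset":[[2,-10,5],[6,-30,15],[11,-55,35],[16,-78,60],[21.3,-95,90],[21.3,-95,120],[21.3,-95,145],[21.3,-95,165],[21.3,-95,177],[21.3,-95,180.7]],"dr":[[0,0,-0.2],[0.1,-0.1,-0.5],[0.1,-0.1,-0.5],[0.1,-0.1,-0.5],[0.1,-0.1,-0.5],[0.1,-0.1,-0.5],[0.1,-0.1,-0.5],[0.1,-0.1,-0.5],[0.1,-0.1,-0.5],[0.1,-0.1,-0.5]]}'
python3 -c "
from h import *
go([.5531,-.1566,.065],17.12)"
```

```text
t: 7.3
eef_pos: [0.5523, -0.1546, 0.1188]
tcp_rot: [0.989, 0.15, -0.001, -0.001]
ft_force: [-0.7, 0.1, -1.5]
opening: 0.0093
t 7.3 pos [ 0.5523 -0.1546  0.1188] yaw 17.26 F [-0.7  0.1 -1.5] open 0.0093 offset [ 0.3  2.2 53.8] dr [-0.08  0.08  0.14]
```

```bash
python3 -m inch '{"offset":[[0.3,1,3],[0.3,2,8],[0.3,2,15],[0.3,2,22],[0.3,2,29],[0.3,2,34],[0.3,2,38],[0.3,2,39],[0.3,2,39],[0.3,2,39]],"dr":[[0,0,0],[-0.1,0.1,0.1],[-0.1,0.1,0.1],[-0.1,0.1,0.1],[-0.1,0.1,0.1],[-0.1,0.1,0.1],[-0.1,0.1,0.1],[-0.1,0.1,0.1],[-0.1,0.1,0.1],[-0.1,0.1,0.1]]}'
python3 - <<'E'
from h import *
a=snap('side','s1')['pixels'][:,:,::-1];w=snap('wrist','w3')['pixels'][:,:,::-1]
go([.5531,-.1566,.065],17.12)
A=cv2.resize(a[290:450,225:430],None,fx=3.9,fy=3.75,interpolation=3)
cv2.imwrite('pics/s1c.png',A)
E
```

```text
t: 8.3
eef_pos: [0.5533, -0.1564, 0.08]
tcp_rot: [0.989, 0.149, 0.0, 0.0]
ft_force: [-0.8, 0.8, -1.2]
opening: 0.009
t 8.4 pos [ 0.5533 -0.1564  0.0801] yaw 17.16 F [-0.2 -0.2 -1.9] open 0.0092 offset [-0.3  0.1 15.1] dr [ 0.04 -0.04  0.04]
```

View pics/s1c.png

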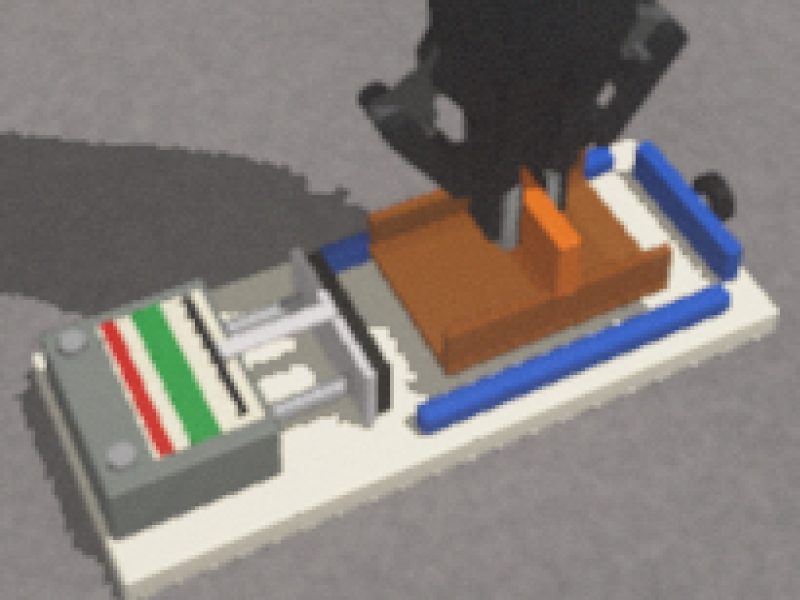

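View pics/w3.png

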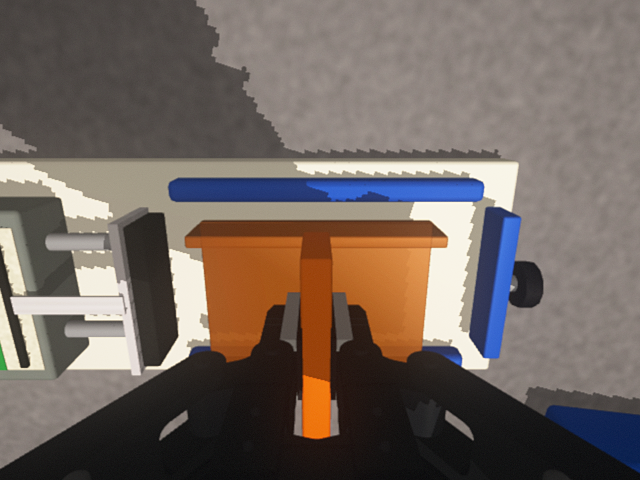

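```bash
python3 - <<'E'
from h import *
s=telemetry.read_state();q=R.from_quat(s['tcp_rot']).inv();z=s['eef_pos'][2]-.049
T=lambda u,v,z:(q.apply(pix2w('w3',u,v,z)-s['eef_pos'])*1000).round(1)
print('tray bottom',T(203,221,z),T(433,221,z),'top',T(186,236,z+.025),T(447,236,z+.025))
print('rail inner',T(175,201,.026),T(480,201,.026),'outer',T(175,179,.026))
print('stop face',T(165,215,.041),T(177,340,.041), 'lower rail', T(196,348,.027),T(455,350,.027))
print('comb end top',T(303,258,z+.055),T(330,258,z+.055))
E
```

```text
tray bottom [-48.9 -32.2  48.9] [ 51.4 -32.3  49. ] top [-48.4 -33.1  23.9] [ 49.6 -33.1  24. ]
rail inner [-62. -40.  54.] [ 73.  -40.1  54.1] outer [-61.  -49.8  54. ]
stop face [-61.2 -37.4  39. ] [-62.4  20.8  39. ] lower rail [-59.1  34.   53. ] [69.5 35.1 53.1]
comb end top [ -3.5 -35.4  -6. ] [  4.6 -35.4  -6. ]
```

```bash
python3 - <<'E'
from h import *
s=telemetry.read_state();q=R.from_quat(s['tcp_rot']).inv();z=s['eef_pos'][2]-.049
T=lambda x,y,z:(q.apply(pix2w('s1',225+x/3.9-.4,290+y/3.75-.4,z)-s['eef_pos'])*1000).round(1)
print('tray bottom near',T(447,375,z),T(670,285,z),'near wall top outer',T(445,341,z+.025),T(670,250,z+.025))
print('far wall top front corner',T(371,214,z+.025))
print('near rail top inner',T(420,405,.027),T(722,289,.027),'far rail top inner edge',T(325,268,.027),T(612,165,.027), 'outer',T(320,250,.027),T(610,150,.027))
print('comb near end top',T(555,240,z+.055),T(580,238,z+.055))
E
python3 - <<'E'
import cv2
w=cv2.imread('pics/w3.png')
for u in (200,206,440,450,455): print(u,[(v,w[v,u].tolist()) for v in range(338,372,3)])
E
```

```text
tray bottom near [-50.7  37.1  49. ] [50.  36.8 49.1] near wall top outer [-53.2  39.3  24. ] [46.4 38.2 24.1]
far wall top front corner [-50.3 -30.3  23.9]
near rail top inner [-64.8  42.3  53. ] [69.9 45.1 53.2] far rail top inner edge [-69.  -35.1  53. ] [ 67.1 -34.   53.1] outer [-66.8 -44.9  53. ] [ 71.2 -42.2  53.1]
comb near end top [-5.9 35.8 -6. ] [ 2.9 39.  -6. ]
200 [(338, [229, 242, 246]), (341, [135, 154, 165]), (344, [138, 157, 169]), (347, [85, 48, 44]), (350, [93, 50, 43]), (353, [32, 40, 47]), (356, [33, 38, 45]), (359, [34, 38, 46]), (362, [34, 37, 44]), (365, [36, 39, 46]), (368, [32, 36, 42]), (371, [29, 32, 37])]
206 [(338, [205, 231, 238]), (341, [134, 153, 165]), (344, [137, 158, 169]), (347, [81, 46, 41]), (350, [72, 51, 48]), (353, [32, 38, 46]), (356, [29, 35, 42]), (359, [31, 35, 43]), (362, [30, 34, 41]), (365, [34, 38, 45]), (368, [31, 34, 41]), (371, [26, 30, 37])]
440 [(338, [232, 244, 249]), (341, [136, 155, 168]), (344, [139, 159, 171]), (347, [88, 54, 49]), (350, [90, 53, 48]), (353, [93, 55, 49]), (356, [32, 41, 49]), (359, [38, 42, 49]), (362, [34, 38, 45]), (365, [36, 38, 44]), (368, [31, 35, 40]), (371, [35, 38, 44])]
450 [(338, [233, 246, 250]), (341, [130, 148, 159]), (344, [181, 206, 217]), (347, [86, 51, 47]), (350, [91, 55, 50]), (353, [96, 56, 47]), (356, [148, 74, 53]), (359, [168, 85, 56]), (362, [30, 36, 44]), (365, [36, 38, 44]), (368, [35, 38, 45]), (371, [35, 36, 43])]
455 [(338, [228, 241, 246]), (341, [228, 241, 246]), (344, [230, 242, 247]), (347, [156, 161, 167]), (350, [90, 52, 45]), (353, [96, 55, 47]), (356, [146, 72, 49]), (359, [189, 95, 58]), (362, [196, 99, 59]), (365, [31, 37, 43]), (368, [38, 39, 44]), (371, [35, 38, 42])]
```

```bash
python3 -m inch '{"offset":[[-0.3,-0.5,2],[-0.3,-1,4],[-0.3,-1,6],[-0.3,-1,8],[-0.3,-1,10],[-0.3,-1,12],[-0.3,-1,13.5],[-0.3,-1,14.5],[-0.3,-1,15],[-0.3,-1,15]],"dr":[[0,0,0],[0,0,0],[0,0,0],[0,0,0],[0,0,0],[0,0,0],[0,0,0],[0,0,0],[0,0,0],[0,0,0]]}'
python3 -c "
from h import *
print(telemetry.read_state()['ft_torque']);go([.5531,-.1566,.065],17.12)"
```

```text
t: 9.4
eef_pos: [0.5527, -0.1556, 0.065]
tcp_rot: [0.989, 0.149, 0.0, 0.0]
ft_force: [-0.2, -0.2, -1.0]
opening: 0.0091
[ 0.02287463 -0.01270606 -0.00085884]
t 9.4 pos [ 0.5527 -0.1556  0.065 ] yaw 17.16 F [-0.2 -0.2 -1. ] open 0.0091 offset [0.1 1.1 0. ] dr [ 0.04 -0.04  0.04]
```

```bash
python3 -m inch '{"offset":[[0,0,0.1],[0,0,0.2],[0,0,0.4],[0,0,0.5],[0,0,0.6],[0,0,0.7],[0,0,0.8],[0,0,0.9],[0,0,1],[0,0,1]],"dr":[[0,0,0],[0,0,0],[0,0,0],[0,0,0],[0,0,0],[0,0,0],[0,0,0],[0,0,0],[0,0,0],[0,0,0]]}'
python3 -c "
from h import *
print(telemetry.read_state()['ft_torque']);go([.5531,-.1566,.065],17.12)"
```

```text
t: 10.4
eef_pos: [0.5528, -0.1556, 0.0644]
tcp_rot: [0.989, 0.149, 0.001, 0.0]
ft_force: [-1.2, 0.9, 6.2]
opening: 0.0087
[0.15657806 0.42421221 0.03149595]
t 10.4 pos [ 0.5528 -0.1556  0.0644] yaw 17.16 F [-1.2  0.9  6.2] open 0.0087 offset [ 0.   1.1 -0.6] dr [ 0.04 -0.06  0.04]
```

```bash
python3 -m inch '{"offset":[[-1,0,0],[-3,0,0],[-5,0,0],[-7,0,0],[-9,0,0],[-11,0,0],[-13,0,0],[-15,0,0],[-16,0,0],[-16,0,0]],"dr":[[0,0,0],[0,0,0],[0,0,0],[0,0,0],[0,0,0],[0,0,0],[0,0,0],[0,0,0],[0,0,0],[0,0,0]]}'
cat >> h.py <<'E'
def st():
    s=telemetry.read_state(); a=np.radians(-162.88); c,n=np.cos(a),np.sin(a)
    M=np.array([[c,n],[-n,c]]); print('stand xy mm',(M@(s['eef_pos'][:2]-[.5531,-.1566])*1000).round(1),'z',s['eef_pos'][2].round(4),'F stand',(M@s['ft_force'][:2]).round(1),'Fz',s['ft_force'][2].round(1),'M',(M@s['ft_torque'][:2]).round(2),s['ft_torque'][2].round(2))
    e=R.from_quat(s['tcp_rot']).as_matrix(); print('yaw',np.degrees(np.arctan2(e[1,0],e[0,0])).round(2),'tilt z axis',e[:,2].round(4))
E
python3 -c "
from h import *
st()"
```

```text
t: 11.4
eef_pos: [0.5371, -0.1604, 0.0643]
tcp_rot: [0.989, 0.149, 0.0, 0.0]
ft_force: [-0.4, -1.3, 3.0]
opening: 0.0094
stand xy mm [16.4 -1. ] z 0.0643 F stand [0.8 1.2] Fz 3.0 M [-0.06  0.  ] 0.03
yaw 17.15 tilt z axis [ 7.e-04 -5.e-04 -1.e+00]
```

```bash
python3 -m inch '{"offset":[[-1,0,0],[-2.5,0,0],[-4,0,0],[-5.5,0,0],[-7,0,0],[-8.5,0,0],[-10,0,0],[-11,0,0],[-12,0,0],[-12,0,0]],"dr":[[0,0,0],[0,0,0],[0,0,0],[0,0,0],[0,0,0],[0,0,0],[0,0,0],[0,0,0],[0,0,0],[0,0,0]]}'
python3 -c "
from h import *
st()"
```

```text
t: 12.4
eef_pos: [0.5266, -0.1637, 0.0645]
tcp_rot: [0.989, 0.149, 0.001, 0.0]
ft_force: [5.2, 0.7, -0.1]
opening: 0.0093
stand xy mm [27.5 -1. ] z 0.0645 F stand [-5.2  0.8] Fz -0.1 M [-0.13  1.23] 0.02
yaw 17.17 tilt z axis [ 2.6e-03 -5.0e-04 -1.0e+00]
```

```bash
python3 -m inch '{"offset":[[-1,0,0.1],[-2.5,0,0.2],[-4,0,0.3],[-5.5,0,0.4],[-7,0,0.4],[-8,0,0.4],[-9,0,0.4],[-9.5,0,0.4],[-9.5,0,0.4],[-9.5,0,0.4]],"dr":[[0,0,0],[0,0,0],[0,0,0],[0,0,0],[0,0,0],[0,0,0],[0,0,0],[0,0,0],[0,0,0],[0,0,0]]}'
python3 - <<'E'
from h import *
st()
a=snap('side','s2')['pixels'][:,:,::-1]; st()
cv2.imwrite('pics/s2c.png',cv2.resize(a[320:440,225:425],None,fx=4,fy=4,interpolation=3))
w=snap('wrist','w4')
E
```

```text
t: 13.4
eef_pos: [0.5198, -0.1658, 0.0647]
tcp_rot: [0.989, 0.15, 0.003, 0.001]
ft_force: [7.3, 2.7, 0.8]
opening: 0.009
stand xy mm [34.5 -1. ] z 0.0647 F stand [-7.8 -0.4] Fz 0.8 M [-0.25  1.86] -0.11
yaw 17.23 tilt z axis [ 7.e-03 -3.e-04 -1.e+00]
stand xy mm [34.5 -1. ] z 0.0647 F stand [-8.3 -0.3] Fz 1.8 M [-0.23  1.85] -0.03
yaw 17.23 tilt z axis [ 7.e-03 -2.e-04 -1.e+00]
```

View pics/s2c.png

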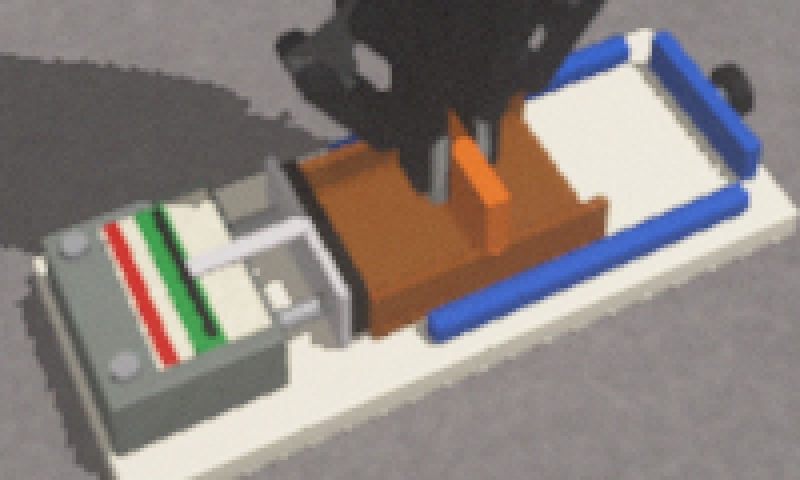

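View pics/w4.png

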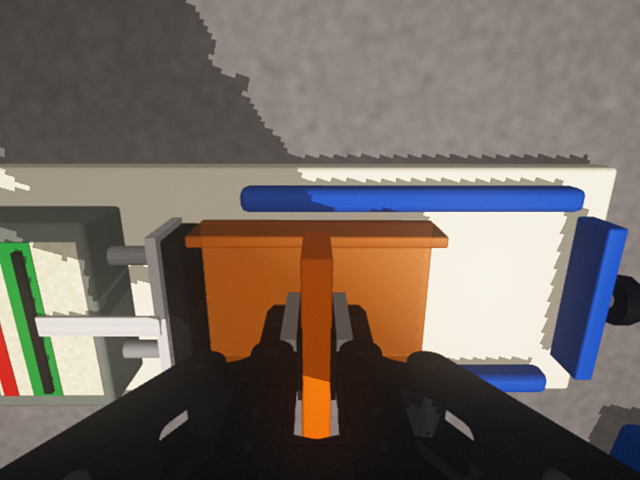

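Pointer is inside the green in both views: s2c (185,270), w4 (30,320). The tray sits against the stop between the rails. The tool has tipped 0.4° under load, so I'll level it and press about 1.5 mm more, towards mid-green.

```bash
python3 -m inch '{"offset":[[-2.5,0,0.6],[-2.8,0,0.6],[-3.1,0,0.7],[-3.4,0,0.7],[-3.7,0,0.8],[-4,0,0.8],[-4.2,0,0.8],[-4.2,0,0.8],[-4.2,0,0.8],[-4.2,0,0.8]],"dr":[[0,-0.3,0],[0,-0.4,0],[0,-0.5,0],[0,-0.6,0],[0,-0.7,0],[0,-0.7,0],[0,-0.7,0],[0,-0.7,0],[0,-0.7,0],[0,-0.7,0]]}'
python3 - <<'E'
from h import *
st()
E
```

```text
t: 14.5
eef_pos: [0.5184, -0.1662, 0.0645]
tcp_rot: [0.989, 0.15, -0.0, 0.002]
ft_force: [8.7, 3.8, -0.2]
opening: 0.0091
stand xy mm [35.9 -1. ] z 0.0645 F stand [-9.4 -1. ] Fz -0.2 M [-0.36  2.16] -0.08
yaw 17.29 tilt z axis [ 3.0e-04 -3.6e-03 -1.0e+00]
```

```bash
python3 -m inch '{"offset":[[-2.8,0,0.7],[-2.8,0,0.8],[-2.8,0,0.9],[-2.8,0,1],[-2.8,0,1],[-2.8,0,1],[-2.8,0,1],[-2.8,0,1],[-2.8,0,1],[-2.8,0,1]],"dr":[[0,-0.3,0],[0.1,-0.3,0],[0.2,-0.3,0],[0.2,-0.3,0],[0.2,-0.3,0],[0.2,-0.3,0],[0.2,-0.3,0],[0.2,-0.3,0],[0.2,-0.3,0],[0.2,-0.3,0]]}'
python3 - <<'E'
from h import *
st()
a=snap('side','s3')['pixels'][:,:,::-1]; w=snap('wrist','w5')['pixels'][:,:,::-1]; st()
A=cv2.resize(a[330:440,230:390],(800,550),interpolation=3)[:,:480]
B=cv2.resize(w[190:400,0:125],(320,550),interpolation=3)
cv2.imwrite('pics/fin.png',np.hstack([A,B]))
E
```

```text
t: 15.5
eef_pos: [0.5186, -0.1662, 0.0644]
tcp_rot: [0.989, 0.151, -0.0, 0.001]
ft_force: [9.2, 4.5, 2.5]
opening: 0.0093
stand xy mm [35.8 -1. ] z 0.0644 F stand [-10.1  -1.6] Fz 2.5 M [-0.35  1.94] -0.19
yaw 17.35 tilt z axis [-3.0e-04 -1.6e-03 -1.0e+00]
stand xy mm [35.9 -1. ] z 0.0644 F stand [-9.7 -1.1] Fz 2.2 M [-0.32  1.96] -0.19
yaw 17.35 tilt z axis [-4.0e-04 -1.6e-03 -1.0e+00]
```

View pics/fin.png

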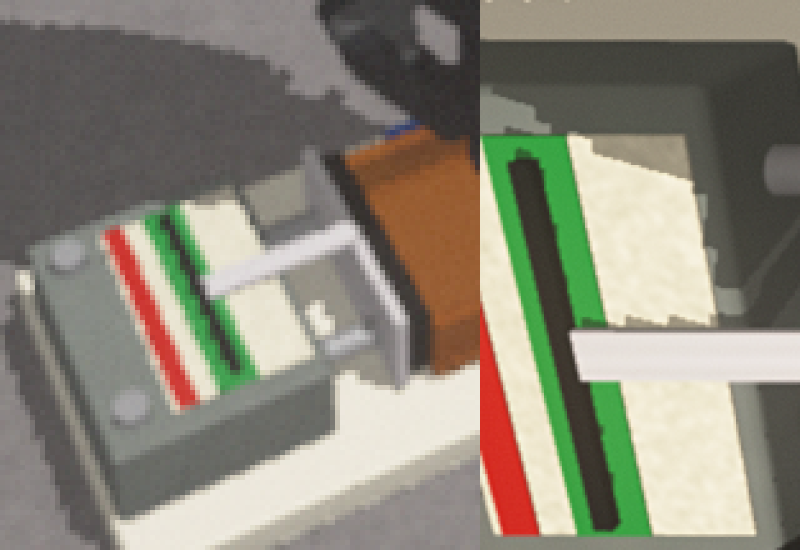

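The pointer is central in the green in both views, side (200,290) and wrist crop (560,340), and the push is steady. I'm handing in.

```bash
python3 -c "
from h import *
print(finish_job()); st()"
```

```text
the job is handed in; nothing more can be done
None
the job is handed in; nothing more can be done
```

I picked the small tray, which measured about 99 x 71 mm (the two look-alikes were about 95 mm wide). I gripped it by the comb, laid it between the rails, slid it against the stop and pressed. I handed the job in at about 15.6 s, still gripping and pressing.

**Last checks:**
- **Pointer:** it sat mid-green in both the side and wrist views and was never seen near the red. From the arm's position the stop had travelled about 16 mm.
- **Force:** the push was steady at 9.7–10.1 N. Part of that is bed friction, since the spring alone should give about 8.4 N at that travel. The tray also had a light downward press.
- **Alignment:** the tool was within about 0.25° of square to the stand and tilted 0.1°. It had tipped 0.4° while pressing, and I levelled it.

**Disagreements:** the side and wrist cameras differed by a few millimetres on where the tray lay across the bed. I shifted it 1 mm as a compromise, and it seated without any notable side force. I couldn't confirm the end state because the interface refused my readout after hand-in. I planned the path clear of the bottle, tip box and tube rack, but took no final picture of them.

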